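# Clamp a flanged tube in a ratchet vise

### The job

Stand the flanged tube upright, flange on top, between the open jaws of the ratchet vise and let go of it, then work the vise's lever back and forth by its knob until the tube is firmly clamped: stop driving once the lever takes a push of about 10 newtons at the knob, since much more overtightens and 16 would crush the thin tube. Finish with the lever swung back to its rest stop, the way it stood at the start, and leave the other things on the bench where they lie.

Things in the scene. Friction and masses are not known exactly. Their poses are not given: they have to be found in the camera images.
- tube: Workpiece: bare-metal thin-walled tube, 42 mm outside diameter, standing upright on the bench, with a round bolt flange (60 mm diameter, 10 mm thick, four small holes) at its top; 90 mm tall in all, about 0.45 kg. Origin: centre of its underside; z up. Can be gripped from above across the flange's rim, 80 to 90 mm over the origin.
- vise: Blue ratchet vise bolted down. Origin: on the bench below the tube's place; y along it (bed y -225 to +105 mm, 100 mm wide, top 30 mm over the bench), z up. Fixed jaw: dark block, top 80 mm over the bench, on the +y side, set by hand with its face anywhere 26 to 48 mm from the origin. Moving jaw, on the -y side, equally high, closes towards +y: a dark block with a sprung pad in front.
- bay (a point): The tube's place: point on top of the vise's bed (30 mm over the bench), between the open jaws, where the centre of the tube's underside should stand. At the start the pad's face is 30 mm from it in -y of the vise, the fixed jaw's face 26 to 48 mm in +y. Axes as the vise's.
- pad: Sprung steel pad of the moving jaw, 66 mm wide, 10 mm thick, 34 to 78 mm over the bench; springs 6.5 N per mm, 21 mm travel. Its face looks to +y of the vise and lies 30 mm in -y of this origin, which starts at the vise's origin and moves with the pad. Axes as the vise's.
- hub (a point): Point on the upright axis of the ratchet wheel and the lever, 165 mm from the bay in -y of the vise, 84 mm over the bench; axes as the vise's. The wheel, 91 mm across, 16 teeth, top 68 mm over the bench, closes the jaw 4.7 mm per tooth; a holding pawl on the bed stops it going back.
- knob (a point): Centre of the black upright cylindrical knob at the lever's end: 22 mm diameter, 82 to 132 mm over the bench (this point 107 mm), 100 mm from the hub axis. It is a sleeve spinning freely on its pin, so it can be pinched from above and carried along the arc without turning the hand. The flat lever below is 20 mm wide. Site x axis: along the lever, away from the hub.
- lever (a joint): Lever angle, rad: 0 at its rest stop (as at the start), up to a stop at 0.94, counter-clockwise seen from above. Growing is the driving stroke: about 0.06 of free play, one tooth kept by 0.5, a second by 0.88; then back below 0.04 to catch anew (it clicks back easily and stays where left). Push at the knob: about 1 N at first, then about 1 N more per 10 mm, an eighth of the clamping force.
- grinder: Bystander: angle grinder lying on the bench, about 310 mm long. Origin: near the middle of its underside. Leave alone.
- angle_offcut: Bystander: offcut of steel angle, 110 x 45 x 45 mm. Origin: centre of its underside. Leave alone.
- wire_brush: Bystander: hand brush lying on the bench. Origin: centre of its underside. Leave alone.
There are look-alikes about, which are no part of the job. Several things look just like the tube: the one meant starts nearest to the robot's base.

How it is judged (in metres and radians):
On the way, in this order (a step that is already met when the one before it is completed fails the run):
1. the tube stands upright on the vise's bed between the open jaws, let go (horizontal distance between tube and bay below 0.02 m and z of tube in the frame of bay below 0.005 m and angle between tube's own z axis and vertical below 0.1 rad and contact force between the fingers and tube below 0.5 N), for 0.2 s.
2. the lever has been worked until the jaw presses the tube firmly (contact force between pad and tube above 48 N), for 0.2 s.
At the end, for the whole second after the job is handed in: The pad of the moving jaw presses the tube with 48 to 110 N, the tube stands upright (within 0.1 rad) on the vise's bed (within 6 mm), at rest, and the lever is back within 0.12 rad of its rest stop (contact force between pad and tube between 48 and 110 N and angle between tube's own z axis and vertical below 0.1 rad and z of tube in the frame of bay between -0.005 and 0.006 m and value of joint lever below 0.12 rad and linear speed of tube below 0.02 m/s); the robot touches nothing.
It fails at once if the tube is crushed: the pad presses it with more than 140 N (contact force between pad and tube above 140 N).
It fails at once if the grinder is shifted more than 30 mm (distance of grinder from where it was at the start of the episode above 0.03 m).
It fails at once if the steel angle is shifted more than 30 mm (distance of angle_offcut from where it was at the start of the episode above 0.03 m).
It fails at once if the brush is shifted more than 30 mm (distance of wire_brush from where it was at the start of the episode above 0.03 m).
It also fails if it takes over 70 s, if anything falls off the work surface, if the arm or the gripper's body presses on something with over 40 N, if the wrist force passes 120 N, or if a joint passes its speed limit or range.

### The arm

A 6-joint arm with a two-finger parallel gripper is mounted at the origin on the work surface. World frame = base frame: x ahead of the robot, y to its left, z up, the work surface at z = 0. Lengths are in mm, angles in rad, forces in N, time in s.
With the tool pointing down it reaches from about 375 to 825 mm from the base axis. Payload 5.5 kg.
Tool frame: the origin (TCP) lies at the centre of the arm's flange, where the gripper is bolted on; the fingertips stand 173 mm ahead of it and the grasp point (between the pads) lies 155 mm ahead of it; z points along the fingers, y is the line along which they close (so a half turn about z gives the same grasp; the last joint's range is limited). The gripper opens to 85 mm and grips with 20 to 120 N. Pads are 22 mm wide; open, the fingers measure 114 mm over their backs; the gripper's body (76 mm by 85 mm) begins 54 mm behind the grasp point. The pads swing forward as they close: fully open they stand 13 mm farther back than shut.
Start: joints at [1.225, 0.314, -0.047, 1.21, 0, 1.571], TCP at [203.366, 564.48, 404.699] pointing down, gripper open.
Joint ranges: [-2.67, 2.67], [-0.69, 1.73], [-1.03, 1.25], [-2.08, 2.16], [-1.42, 1.45], [-3.14, 3.14]. Speed limits (rad/s): [2.39, 2.39, 3.01, 3.14, 3.14, 3.14].

### API

Orientations are given as a unit quaternion [w, x, y, z].
In Python, from bench import state, vision, ticket, look_for, spot_point gives the robot as it stands.
- The arm moves only by the tool carry_out, never from a script. Its argument "plan" is a list of rows, each a list of 6 numbers: the shift along the tool's x, y, z in mm, then the turn, a rotation vector about the tool's x, y, z in rad. A call has exactly 8 rows; each row shifts and turns the commanded pose from where the row before left it, along the tool's axes as they then stand; what a row does not reach is not made up. A row lasts 1/8 s, in which the tool goes at most 62.5 mm and 10.7 degrees, less where a joint would pass 70% of its speed; a pose out of reach is approached as far as the arm can. A call is refused whole if a number of a shift passes 62.5 or a number of a turn 0.188, either way. A call with a gripper value outside its range is refused whole. "grip" is the closure, from -1 (fully open) to 1 (shut), set as the call begins (left out, the last holds). The fingers move at their own pace and stop on an object; the grip force is fixed at half the most. Time passes only in rows, so rows that do not move let the fingers close, or fill a call up. It gives the time, the measured TCP pose, the force, the opening and the grip force at its end, in the units of the state.
- state(): the state, without advancing time (a new reading comes with each control period).
- vision.get_image(name): name is "side" or "top" or "wrist"; returns the picture (480x640x3 uint8, red, green, blue); there is no depth.
- vision.camera_model(name): a dict with "fx", "fy", "cx", "cy" (pixels), "k1" (the pictures are not rectified: a ray, as slopes to the right and down, at radius r is drawn at 1 + k1 r^2 times it, then the intrinsics apply), "R" (3x3) and "t" (3): a world point X has camera coordinates R X + t. Camera axes: x right, y down, z forward; pixel columns grow to the right and rows downward; lengths in mm; the calibration is good to about 2 mm. A picture is of the moment at which its call begins: read the wrist's pose just before it. camera_model takes no time and is no camera call; for the wrist camera it gives the pose at the moment of the call.
- ticket.finish_job(): hands the job in; it is judged then, once.
Trained networks look in the newest picture that a camera, given by its name, has taken for a name from the list of things; names that differ only in an ending like _2 or _b are one class to them, and where a whole thing is asked for, a point or a joint stands for the part that bears it (a point fixed in the world has none). Each returns a list of dicts, best first, with "confidence" (0 to 1); they miss things now and then, are a little off and sometimes report something else, mostly with a low value. They report only what shows in the picture. A call takes as long as a camera call. They do not tell look-alikes from the thing itself.
- look_for(thing, camera): "at" ([row, column] in pixels, amid what is visible of it).
- spot_point(thing, camera): "at" ([row, column] in pixels: a listed point, or the origin of a listed thing).
The state is a dict: "t": time; "joint_positions": joint angles; "qd": joint speeds; "effort": joint torques, N m; "tool_pos": TCP position; "ee_rot": TCP orientation; "force": force on the tool from outside, world axes, zero at the start; "wrist_torque": the same for the moment, N m; "grip_width": finger opening in mm; "grasp_force": force on a finger pad.
Only numpy, scipy, OpenCV 4.12 (cv2) and the standard library are available. Lean on these libraries where they do the work, as an engineer would, in place of code of your own. Each camera call takes 0.05 s, during which the arm holds its last target. There are 200 camera calls.

## Working session

There is one attempt and no reset: what is moved stays moved. The work goes in short steps, Python scripts to look and compute and a tool call to move; the robot and the scene stay as the last step left them, time stands still between calls to the robot, and variables do not carry over. Pictures are saved under pics/ and viewed, at most 10 in all, crops included, and the job is handed in when it is done.

Besides the shell and the picture viewer there is one more tool, called after "Emit:" in YAML: its name, and indented under it one key for each argument. carry_out: Moves the arm, as the interface text tells. Its arguments: {"type":"object","properties":{"plan":{"type":"array","items":{"type":"array","items":{"type":"number"}}},"grip":{"type":"number"}},"required":["plan"]}

```bash
mkdir -p pics
cat > h.py <<'E'
import numpy as np, cv2, json
from bench import state, vision, ticket, look_for, spot_point
def ray(cam,rc,m=None):
    m=m or vision.camera_model(cam); R=np.array(m["R"]);t=np.array(m["t"])
    xd=np.array([(rc[1]-m["cx"])/m["fx"],(rc[0]-m["cy"])/m["fy"]]); x=xd.copy()
    for _ in range(20): x=xd/(1+m["k1"]*(x@x))
    return -R.T@t, R.T@np.array([x[0],x[1],1])
def onz(cam,rc,z,m=None):
    o,d=ray(cam,rc,m); return o+d*(z-o[2])/d[2]
def proj(cam,X,m=None):
    m=m or vision.camera_model(cam); c=np.array(m["R"])@np.array(X)+np.array(m["t"]); x=c[:2]/c[2]; x=x*(1+m["k1"]*(x@x))
    return [x[1]*m["fy"]+m["cy"],x[0]*m["fx"]+m["cx"]]
def tri(c1,p1,c2,p2):
    o,d=ray(c1,p1);q,e=ray(c2,p2)
    s=np.linalg.lstsq(np.c_[d,-e],q-o,rcond=None)[0]
    return (o+d*s[0]+q+e*s[1])/2
def snap(cam,name):
    im=np.array(vision.get_image(cam)); cv2.imwrite(f"pics/{name}.png",im[:,:,::-1]); return im
E
python3 - <<'E'
from h import *
np.set_printoptions(precision=1,suppress=True)
for cam in ["top","side"]:
    snap(cam,cam+"0")
    for th,z in [("tube",0),("bay",30),("hub",84),("knob",107),("vise",0),("grinder",0),("angle_offcut",0),("wire_brush",0)]:
        for r in spot_point(th,cam)[:5]: print(cam,th,np.array(r["at"]),round(r["confidence"],2),onz(cam,r["at"],z))
print(state())
E
```

```text
top tube [255.3 163.3] 0.83 [491.9 489.7   0. ]
top tube [213.5 171. ] 0.66 [611.6 477.    0. ]
top tube [255.4 207.4] 0.61 [493.8 367.    0. ]
top bay [231.4 306.9] 0.58 [561.7  89.5  30. ]
top hub [235.6 366.3] 0.9 [543.4 -70.2  84. ]
top knob [255.7 396.7] 0.9 [ 488.1 -147.   107. ]
top vise [233.  304.6] 0.6 [562.4  97.1   0. ]
top grinder [181.5 252.8] 0.86 [710.  249.7   0. ]
top angle_offcut [303.7 273. ] 0.64 [363.3 178.9   0. ]
top wire_brush [244.5 495. ] 0.58 [ 539.3 -440.5    0. ]
side tube [211.1 259. ] 0.94 [492.9 389.4   0. ]
side tube [194.1 250.3] 0.73 [499.1 495.8   0. ]
side tube [190.3 280.5] 0.67 [597.9 471.5   0. ]
side tube [216.5 337.7] 0.52 [703.5 251.4   0. ]
side bay [249.6 314.5] 0.56 [558.9 103.5  30. ]
side hub [275.3 340.8] 0.62 [551.2 -74.5  84. ]
side vise [262.8 314.8] 0.56 [550.1  84.2   0. ]
side grinder [217.1 340.3] 0.63 [709.3 245.    0. ]
side wire_brush [413.3 415.8] 0.93 [ 543.4 -438.7    0. ]
{'t': 0.9, 'joint_positions': array([ 1.2,  0.3, -0. ,  1.2,  0. ,  1.6]), 'qd': array([-0.,  0., -0.,  0.,  0., -0.]), 'effort': array([ -0. , -53.9,  34. ,   0. ,  -0. ,   0. ]), 'tool_pos': array([203.4, 564.5, 404.7]), 'ee_rot': array([-0. ,  0.2,  1. , -0. ]), 'force': array([ 0.5,  0.2, -0.6]), 'wrist_torque': array([ 0., -0., -0.]), 'grasp_force': 0.0, 'grip_width': 85.28426084544338}
```

View pics/top0.png

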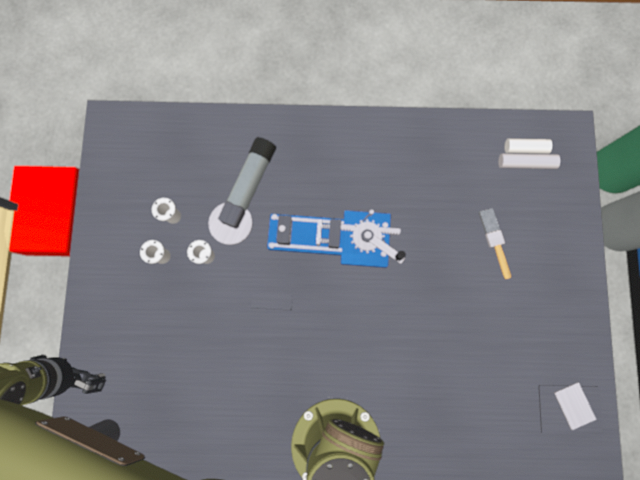

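View pics/side0.png

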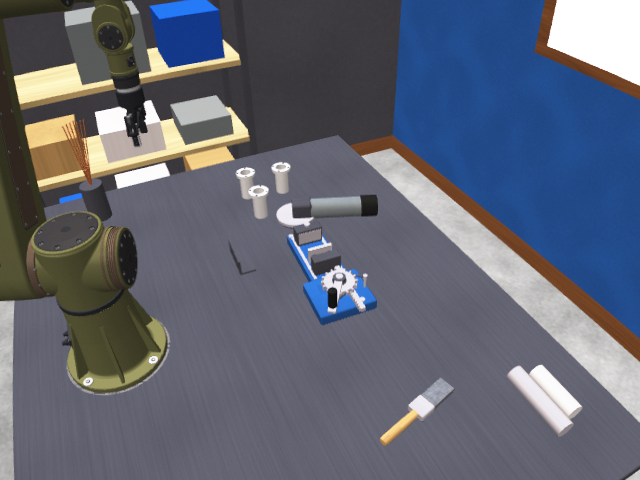

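Candidates for the tube, by flange pixel in the top view: (252,200), (252,152) and (209,164). These are about 615, 695 and 775 mm from the base, so I choose (252,200). I'll check it close up from above.

```bash
cat >> h.py <<'E'
from scipy.spatial.transform import Rotation as Ro
def pose():
    s=state(); q=s["ee_rot"]; return np.array(s["tool_pos"]),Ro.from_quat([q[1],q[2],q[3],q[0]])
def go(target,ydir=None):
    p,R=pose(); y=R.apply([0,1,0])
    Rt=R
    if ydir is not None:
        z=np.array([0,0,-1.]); yy=np.array([ydir[0],ydir[1],0.]);yy/=np.linalg.norm(yy)
        if yy@y<0: yy=-yy
        Rt=Ro.from_matrix(np.c_[np.cross(yy,z),yy,z])
    print("shift(tool)",np.round(R.inv().apply(np.array(target)-p),1),"turn",np.round((R.inv()*Rt).as_rotvec(),3),"shift in final axes",np.round(Rt.inv().apply(np.array(target)-p),1))
E
python3 - <<'E'
from h import *
np.set_printoptions(precision=3,suppress=True)
p,R=pose(); print(R.as_matrix())
m=vision.camera_model("wrist"); print("wrist cam at",-np.array(m["R"]).T@m["t"],m["R"][2],m["fx"])
print("tube",tri("top",(255.4,207.4),"side",(211.1,259)), "flange top",onz("top",(252,200),90))
print("bay",tri("top",(231.4,306.9),"side",(249.6,314.5)),"hub",tri("top",(235.6,366.3),"side",(275.3,340.8)))
go((493,367,400))
E
```

```text
[[-0.941  0.339 -0.   ]
 [ 0.339  0.941 -0.   ]
 [ 0.    -0.    -1.   ]]
wrist cam at [125.843 592.981 373.914] [ 0.302 -0.109 -0.947] 418.0480275172274
tube [488.589 362.958  18.898] flange top [490.916 365.075  90.   ]
bay [556.403  89.828  42.143] hub [548.042 -71.624  81.419]
shift(tool) [-339.4  -87.6    4.7] turn [0. 0. 0.] shift in final axes [-339.4  -87.6    4.7]
```

Emit:
carry_out:
  plan:
    - [-42.5,-11,0,0,0,0]
    - [-42.5,-11,0,0,0,0]
    - [-42.5,-11,0,0,0,0]
    - [-42.5,-11,0,0,0,0]
    - [-42.5,-11,0,0,0,0]
    - [-42.5,-11,0,0,0,0]
    - [-42.5,-11,0,0,0,0]
    - [-42.5,-11,5,0,0,0]
  grip: -1

```text
t: 1.9
tool_pos: [494.6, 365.6, 400.1]
ee_rot: [0.0, 0.172, 0.985, 0.0]
force: [-0.3, 1.3, 0.2]
grip_width: 85.2
grasp_force: 0.0
```

Run:
```python
from h import *
np.set_printoptions(precision=1,suppress=True)
s=state();print(s["tool_pos"],s["force"])
im=snap("wrist","w1")
for r in spot_point("tube","wrist"): print("orig",np.array(r["at"]),r["confidence"],onz("wrist",r["at"],0))
for r in look_for("tube","wrist"): print("look",np.array(r["at"]),r["confidence"],onz("wrist",r["at"],90))
print("exp", proj("wrist",[491,365,90]))
```

```text
[494.6 365.6 400.1] [-0.3  1.3  0.2]
orig [138.  456.8] 0.86 [488.4 489.7   0. ]
orig [192.5 321. ] 0.85 [493.3 363.1   0. ]
orig [263.4 467.6] 0.8 [605.4 470.4   0. ]
look [298.4 491. ] 0.96 [591.3 462.8  90. ]
look [148.2 489.6] 0.76 [483.2 486.2  90. ]
look [215.3 321.8] 0.65 [488.5 366.7  90. ]
exp [np.float64(219.44380032863694), np.float64(320.77072383428504)]
```

View pics/w1.png

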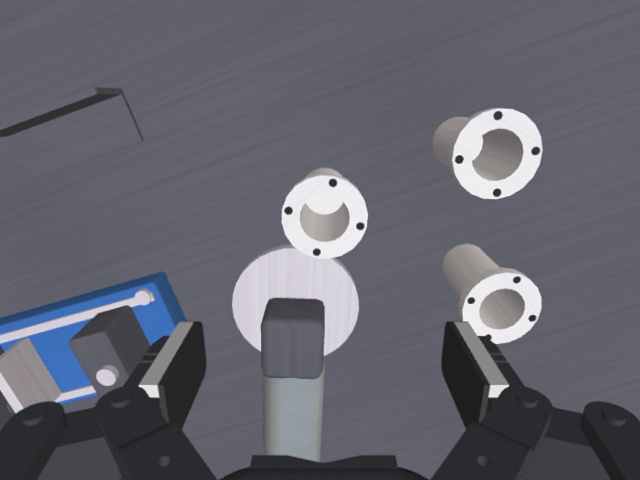

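The close crop shows the chosen tube's flange at (216,324). The two look-alikes are at (153,497) and (300,501), and the grinder's disc sits near the tube at (305,295).

Run:
```python
from h import *
np.set_printoptions(precision=1,suppress=True)
f=onz("wrist",(216.5,324.5),90); print(f,"disc",[onz("wrist",(303,296),z) for z in(0,40)])
p=(f+onz("top",(252,200),90))/2; print(p); go((f[0],f[1],242))
```

```text
[489.9 368.1  90. ] disc [array([586.4, 303.5,   0. ]), array([568. , 313.3,  40. ])]
[490.4 366.6  90. ]
shift(tool) [  5.5   1.3 157.2] turn [0. 0. 0.] shift in final axes [  5.5   1.3 157.2]
```

Emit:
carry_out:
  plan:
    - [3,1,25,0,0,0]
    - [3,0,25,0,0,0]
    - [0,0,25,0,0,0]
    - [0,0,25,0,0,0]
    - [0,0,25,0,0,0]
    - [0,0,20,0,0,0]
    - [0,0,18,0,0,0]
    - [0,0,0,0,0,0]

```text
t: 3.05
tool_pos: [487.0, 369.4, 235.3]
ee_rot: [-0.001, 0.172, 0.985, -0.001]
force: [0.1, -0.2, 0.1]
grip_width: 85.3
grasp_force: 0.0
```

Emit:
carry_out:
  plan:
    - [0,0,0,0,0,0]
    - [0,0,0,0,0,0]
    - [0,0,0,0,0,0]
    - [0,0,0,0,0,0]
    - [0,0,0,0,0,0]
    - [0,0,0,0,0,0]
    - [0,0,0,0,0,0]
    - [0,0,0,0,0,0]
  grip: 1

```text
t: 4.05
tool_pos: [488.6, 369.7, 238.3]
ee_rot: [0.001, 0.172, 0.985, 0.001]
force: [-1.1, -0.9, 6.2]
grip_width: 57.7
grasp_force: 63.5
```

Emit:
carry_out:
  plan:
    - [0,0,-20,0,0,0]
    - [0,0,-40,0,0,0]
    - [0,0,-45,0,0,0]
    - [0,-10,-45,0,0,0]
    - [-20,-30,-10,0,0,0]
    - [-30,-35,0,0,0,0]
    - [-30,-30,0,0,0,0]
    - [-6,-12,0,0,0,0]

```text
t: 5.05
tool_pos: [530.0, 228.0, 396.4]
ee_rot: [-0.0, 0.173, 0.985, -0.0]
force: [-0.4, 0.4, -4.1]
grip_width: 58.1
grasp_force: 65.8
```

Run:
```python
from h import *
np.set_printoptions(precision=1,suppress=True)
s=state();print(s["tool_pos"],s["force"],s["grip_width"])
im=snap("wrist","w2")
for th,z in [("bay",30),("hub",84),("knob",107),("vise",0),("pad",0)]:
  for r in spot_point(th,"wrist")[:2]: print(th,np.array(r["at"]),r["confidence"],onz("wrist",r["at"],z))
```

```text
[530.  228.  396.4] [-0.4  0.4 -4.1] 58.107036869366304
bay [282.2 186.4] 0.7 [553.9  91.9  30. ]
vise [270.4 197.4] 0.61 [555.9  94.9   0. ]
```

View pics/w2.png

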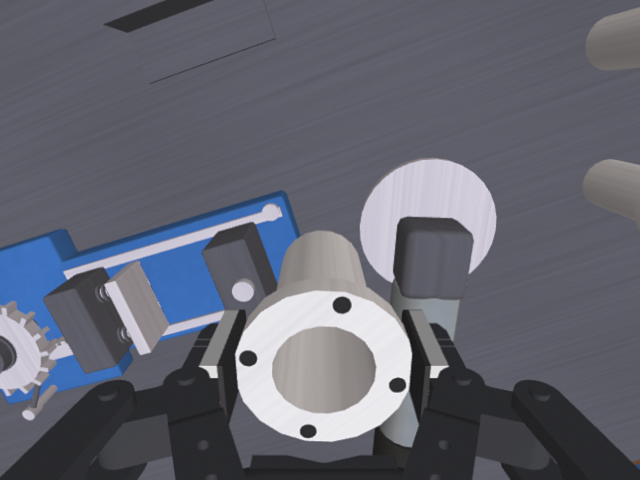

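The tube is held square, with its flange at (367,323). The vise is at left: pad at about (305,140), fixed jaw at about (270,240). I'll enlarge it to get the jaw edges.

Run:
```python
from h import *
im=cv2.imread("pics/w2.png")[180:400,0:300]; cv2.imwrite("pics/w2c.png",cv2.resize(im,None,fx=2.6,fy=2.6,interpolation=cv2.INTER_CUBIC))
```

```text
(no output)
```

View pics/w2c.png

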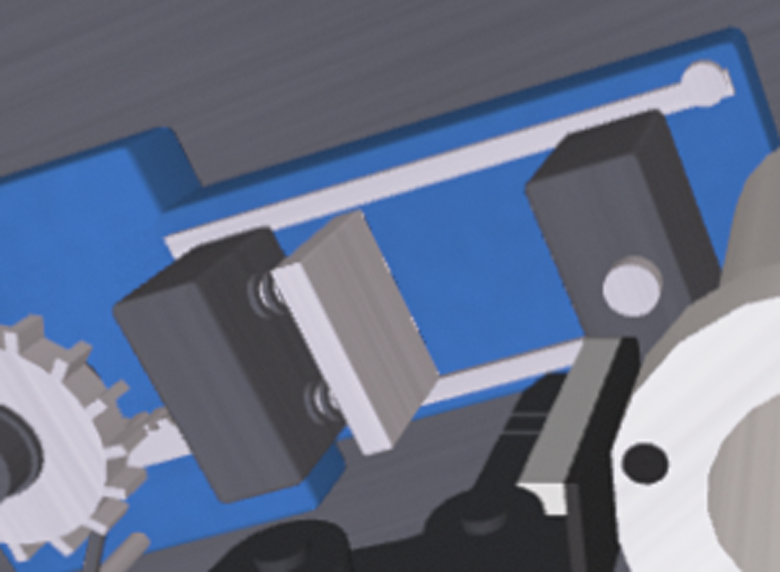

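Run:
```python
from h import *
np.set_printoptions(precision=3,suppress=True)
P=lambda x,y,z: onz("wrist",(180+y/2.6,x/2.6),z)
a,b=P(300,262,78),P(390,447,78); c,d=P(525,188,80),P(585,335,80)
print("pad",a,b,np.linalg.norm(b-a)); print("jaw",c,d,np.linalg.norm(d-c))
u=(b-a)[:2]; u/=np.linalg.norm(u); v=np.array([-u[1],u[0]]); print("x axis",u,"jaw edge dir",(d-c)[:2]/np.linalg.norm(d-c),"y",v)
h=np.array([546,-71.]) # hub est
m=(a+b)[:2]/2; bay=m+30*v; print("bay from pad",bay,"pad from hub", (m-h)@v,(m-h)@u, "jaw gap from bay",(c[:2]-bay)@v,(d[:2]-bay)@v, "jaw x",(c[:2]-bay)@u)
f=[b for b in spot_point("bay","wrist")]
print([ (onz("wrist",r["at"],30)[:2],r["confidence"]) for r in f])
s1=onz("wrist",(370,324),0)
```

```text
pad [520.351  67.493  78.   ] [585.318  63.175  78.   ] 65.1107991463365
jaw [521.256 140.345  80.   ] [569.254 137.315  80.   ] 48.09366557942584
x axis [ 0.998 -0.066] jaw edge dir [ 0.998 -0.063] y [0.066 0.998]
bay from pad [554.824  95.268] pad from hub 136.48736385880903 -2.222061468824436 jaw gap from bay 42.75150450401495 42.91111070869976 jaw x -36.483854823189894
[(array([554.451,  94.535]), 0.7)]
```

Run:
```python
from h import *
np.set_printoptions(precision=1,suppress=True)
p,R=pose(); f=onz("wrist",(367,323),p[2]-148.3); off=R.inv().apply(f-p); print("flange in tool",off)
off[2]=0
t=np.array([554.7+.066*10,94.5+10,396])-R.apply(off); print(t); go(t)
```

```text
flange in tool [ -1.7   0.4 148.3]
[553.6 104.7 396. ]
shift(tool) [ -65.9 -110.8    0.5] turn [0. 0. 0.] shift in final axes [ -65.9 -110.8    0.5]
```

Emit:
carry_out:
  plan:
    - [-12,-20,0,0,0,0]
    - [-18,-30,0,0,0,0]
    - [-18,-30,0,0,0,0]
    - [-14,-23,0,0,0,0]
    - [-4,-8,20,0,0,0]
    - [0,0,30,0,0,0]
    - [0,0,30,0,0,0]
    - [0,0,20,0,0,0]

```text
t: 6.4
tool_pos: [553.2, 104.3, 295.2]
ee_rot: [-0.001, 0.171, 0.985, -0.0]
force: [0.0, -1.4, -4.3]
grip_width: 58.1
grasp_force: 66.1
```

Run:
```python
from h import *
snap("wrist","w3"); go((553.6,104.7,270)); print(state()["force"])
```

```text
shift(tool) [-1.   1.  22.8] turn [0. 0. 0.] shift in final axes [-1.   1.  22.8]
[-1.6954092  -0.57306859 -6.3812671 ]
```

View pics/w3.png

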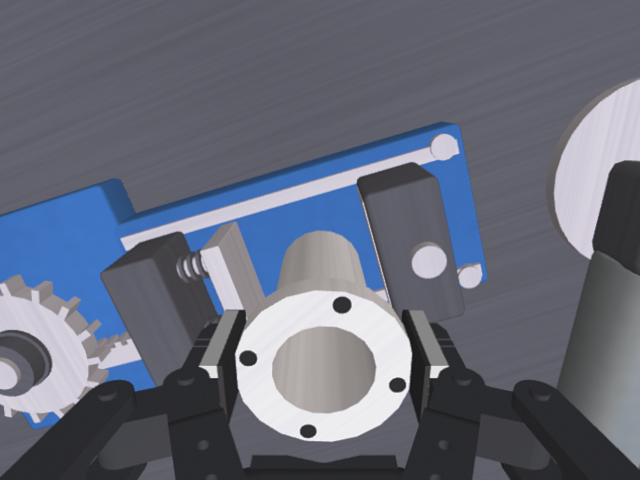

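The tube's body at (265,320) hangs between the pad (270,235) and the fixed jaw (240,405) with room on both sides. Lowering it now.

Emit:
carry_out:
  plan:
    - [0,0,6,0,0,0]
    - [0,0,6,0,0,0]
    - [0,0,5,0,0,0]
    - [0,0,4,0,0,0]
    - [0,0,2,0,0,0]
    - [0,0,1.5,0,0,0]
    - [0,0,1,0,0,0]
    - [0,0,0,0,0,0]

```text
t: 7.45
tool_pos: [553.8, 103.4, 271.2]
ee_rot: [0.0, 0.172, 0.985, 0.0]
force: [-0.5, 0.9, -4.3]
grip_width: 58.3
grasp_force: 65.9
```

Emit:
carry_out:
  plan:
    - [0,0,0.5,0,0,0]
    - [0,0,0.5,0,0,0]
    - [0,0,0.5,0,0,0]
    - [0,0,0.5,0,0,0]
    - [0,0,0.5,0,0,0]
    - [0,0,0.5,0,0,0]
    - [0,0,0,0,0,0]
    - [0,0,0,0,0,0]

```text
t: 8.45
tool_pos: [553.9, 103.4, 268.4]
ee_rot: [0.0, 0.172, 0.985, -0.0]
force: [0.1, 0.2, -1.6]
grip_width: 57.9
grasp_force: 66.0
```

Emit:
carry_out:
  plan:
    - [0,0,0.4,0,0,0]
    - [0,0,0,0,0,0]
    - [0,0,0,0,0,0]
    - [0,0,0,0,0,0]
    - [0,0,0,0,0,0]
    - [0,0,0,0,0,0]
    - [0,0,0,0,0,0]
    - [0,0,0,0,0,0]
  grip: -1

```text
t: 9.45
tool_pos: [553.8, 103.4, 267.8]
ee_rot: [0.0, 0.172, 0.985, 0.0]
force: [1.4, -0.2, -0.4]
grip_width: 85.6
grasp_force: 0.0
```

Emit:
carry_out:
  plan:
    - [0,0,-10,0,0,0]
    - [0,0,-20,0,0,0]
    - [0,0,-30,0,0,0]
    - [0,0,-30,0,0,0]
    - [0,0,-30,0,0,0]
    - [0,0,-10,0,0,0]
    - [0,0,0,0,0,0]
    - [0,0,0,0,0,0]

```text
t: 10.45
tool_pos: [553.4, 103.3, 396.5]
ee_rot: [-0.001, 0.172, 0.985, -0.0]
force: [0.0, 0.9, -0.5]
grip_width: 85.1
grasp_force: 0.0
```

Run:
```python
from h import *
np.set_printoptions(precision=1,suppress=True)
snap("wrist","w4"); snap("top","t4")
for c in ("wrist","top"):
  for th,z in [("tube",30),("hub",84),("knob",107)]:
    for r in spot_point(th,c)[:3]: print(c,th,np.array(r["at"]),r["confidence"],onz(c,r["at"],z))
for r in look_for("knob","top")[:2]: print("look knob",r)
```

```text
wrist tube [211.8 323.6] 0.6 [559.  101.7  30. ]
wrist hub [289.5 100.9] 0.67 [545.6 -70.8  84. ]
top tube [215.9 171. ] 0.77 [598.3 466.9  30. ]
top tube [257.1 165.3] 0.57 [483.3 474.   30. ]
top hub [236. 369.] 0.77 [542.5 -77.3  84. ]
top knob [255.  399.1] 0.6 [ 490.1 -153.2  107. ]
look knob {'at': [247.3, 381.5], 'confidence': 0.89}
```

View pics/w4.png

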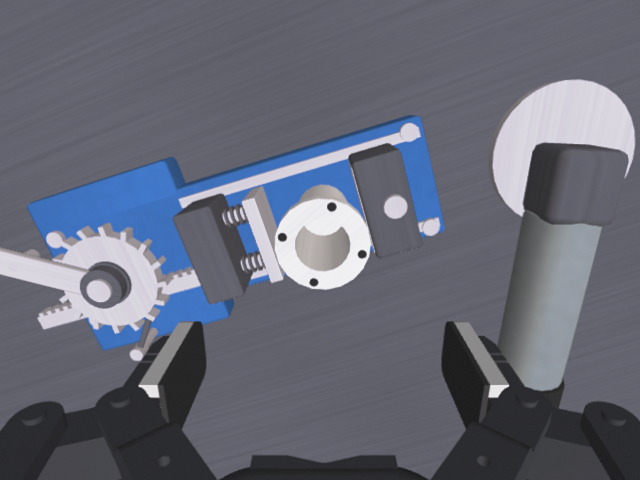

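The tube stands upright and free at (240,322) between the jaws. The knob is out of view to the left, so I'll move over it.

Emit:
carry_out:
  plan:
    - [-3,-20,0,0,0,0]
    - [-3,-34,0,0,0,0]
    - [-3,-36,0,0,0,0]
    - [-3,-38,0,0,0,0]
    - [-3,-38,0,0,0,0]
    - [-3,-38,0,0,0,0]
    - [-3,-34,0,0,0,0]
    - [-3,-20,0,0,0,0]
  grip: -0.2

```text
t: 11.9
tool_pos: [487.7, -149.7, 398.0]
ee_rot: [0.0, 0.173, 0.985, -0.0]
force: [-0.5, 0.4, -1.0]
grip_width: 51.2
grasp_force: 0.0
```

Run:
```python
from h import *
np.set_printoptions(precision=1,suppress=True)
print(state()["tool_pos"],state()["grip_width"])
snap("wrist","w5")
for th,z in [("hub",84),("knob",107)]:
    for r in spot_point(th,"wrist")[:3]: print(th,np.array(r["at"]),r["confidence"],onz("wrist",r["at"],z))
for r in look_for("knob","wrist")[:2]: print("look knob",r)
```

```text
[ 487.7 -149.7  398. ] 51.19041691491861
hub [257.3 451.5] 0.57 [544.9 -71.   84. ]
knob [235.8 315.7] 0.76 [ 489.1 -153.8  107. ]
look knob {'at': [241.0, 368.6], 'confidence': 0.72}
```

View pics/w5.png

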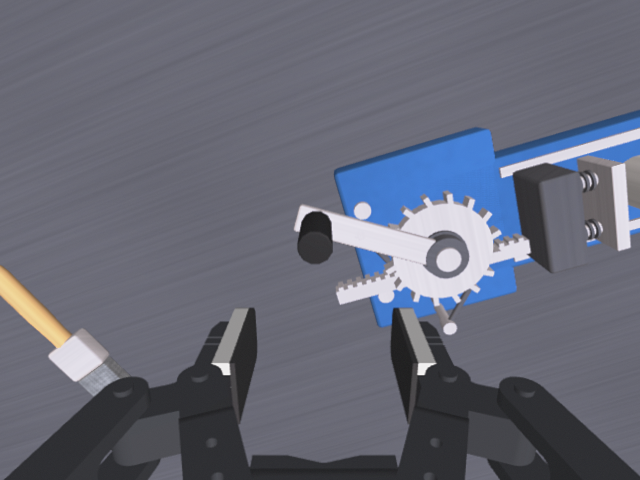

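Knob top is at (244,315) and the hub at (257,448). The spacing comes out at 99.8 mm, which matches the given 100. Descending with the fingers part open.

Emit:
carry_out:
  plan:
    - [-1,-1.5,10,0,0,0]
    - [-1.5,-1.5,20,0,0,0]
    - [0,0,25,0,0,0]
    - [0,0,25,0,0,0]
    - [0,0,22,0,0,0]
    - [0,0,16,0,0,0]
    - [0,0,8,0,0,0]
    - [0,0,0,0,0,0]

```text
t: 13.1
tool_pos: [490.2, -150.9, 271.5]
ee_rot: [-0.0, 0.172, 0.985, 0.0]
force: [0.1, 0.2, 0.5]
grip_width: 51.1
grasp_force: 0.0
```

Emit:
carry_out:
  plan:
    - [0,0,0,0,0,0]
    - [0,0,0,0,0,0]
    - [0,0,0,0,0,0]
    - [0,0,0,0,0,0]
    - [0,0,0,0,0,0]
    - [0,0,0,0,0,0]
    - [0,0,0,0,0,0]
    - [0,0,0,0,0,0]
  grip: 1

```text
t: 14.1
tool_pos: [490.0, -154.1, 273.4]
ee_rot: [0.001, 0.173, 0.985, -0.005]
force: [-6.4, -14.0, 4.7]
grip_width: 20.9
grasp_force: 58.4
```

Run:
```python
from h import *
np.set_printoptions(precision=1,suppress=True)
p,R=pose(); print(p,state()["force"])
H=np.array([544.9,-71.]); a0=np.arctan2(-153.8+71,489.1-544.9)
def seq(A):
    k=np.array([[H[0]+100*np.cos(a0+t),H[1]+100*np.sin(a0+t),0] for t in A])
    print(R.inv().apply(np.diff(k,axis=0))[:,:2].tolist())
np.set_printoptions(precision=1)
import builtins
for A in ([0,.08,.2,.32,.44,.56,.68,.8,.91],):
    k=np.array([[H[0]+100*np.cos(a0+t),H[1]+100*np.sin(a0+t),0] for t in A]); print(R.inv().apply(np.diff(k,axis=0)))
    print(k)
```

```text
[ 490.  -154.1  273.4] [ -6.4 -14.    4.7]
[[ -7.8  -1.6   0. ]
 [-11.9  -1.3   0. ]
 [-12.    0.2   0. ]
 [-11.9   1.6   0. ]
 [-11.6   3.    0. ]
 [-11.2   4.4  -0. ]
 [-10.6   5.7  -0. ]
 [ -9.    6.3  -0. ]]
[[ 489.  -153.9    0. ]
 [ 495.8 -158.1    0. ]
 [ 506.6 -163.4    0. ]
 [ 517.9 -167.3    0. ]
 [ 529.7 -169.8    0. ]
 [ 541.6 -170.9    0. ]
 [ 553.6 -170.6    0. ]
 [ 565.5 -168.9    0. ]
 [ 576.1 -166.     0. ]]
```

Emit:
carry_out:
  plan:
    - [-8.3,-4.6,0,0,0,0]
    - [-11.9,-1.3,0,0,0,0]
    - [-12,0.2,0,0,0,0]
    - [-11.9,1.6,0,0,0,0]
    - [-11.6,3,0,0,0,0]
    - [-11.2,4.4,0,0,0,0]
    - [-10.6,5.7,0,0,0,0]
    - [-9,6.3,0,0,0,0]

```text
t: 15.1
tool_pos: [578.2, -168.3, 273.4]
ee_rot: [0.002, 0.173, 0.985, -0.003]
force: [0.8, -8.6, 1.5]
grip_width: 20.5
grasp_force: 58.6
```

```bash
cat >> h.py <<'E'
H=np.array([544.9,-71.]); a0=np.arctan2(-153.8+71,489.1-544.9)
def lev():
    s=state(); p,R=pose(); d=p[:2]-H; a=np.arctan2(d[1],d[0]); f=np.array(s["force"])
    rad=d/np.linalg.norm(d); tan=np.array([-rad[1],rad[0]])
    print("lever %.3f r %.1f z %.1f  F tan %.1f rad %.1f z %.1f grip %.1f t %.2f"%(a-a0,np.linalg.norm(d),p[2],f[:2]@tan,f[:2]@rad,f[2],s["grip_width"],s["t"]))
E
python3 -c "from h import *; lev()"
```

```text
lever 0.923 r 102.8 z 273.4  F tan -2.0 rad 8.4 z 1.5 grip 20.5 t 15.10
```

Emit:
carry_out:
  plan:
    - [9,-5.3,0,0,0,0]
    - [10.6,-5.7,0,0,0,0]
    - [11.2,-4.4,0,0,0,0]
    - [11.6,-3,0,0,0,0]
    - [11.9,-1.6,0,0,0,0]
    - [12,-0.2,0,0,0,0]
    - [11.9,1.3,0,0,0,0]
    - [8.3,1.6,0,0,0,0]

```text
t: 16.1
tool_pos: [489.3, -154.7, 273.4]
ee_rot: [0.001, 0.173, 0.985, -0.003]
force: [5.5, -13.5, 2.5]
grip_width: 20.4
grasp_force: 59.6
```

```bash
python3 -c "from h import *; lev()"
```

```text
lever 0.007 r 100.5 z 273.4  F tan 12.0 rad 8.2 z 2.5 grip 20.4 t 16.10
```

Emit:
carry_out:
  plan:
    - [-9.5,-3.1,0,0,0,0]
    - [-11.9,-1.3,0,0,0,0]
    - [-12,0.2,0,0,0,0]
    - [-11.9,1.6,0,0,0,0]
    - [-11.6,3,0,0,0,0]
    - [-11.2,4.4,0,0,0,0]
    - [-10.6,5.7,0,0,0,0]
    - [-9,6.3,0,0,0,0]

```text
t: 17.1
tool_pos: [578.9, -168.5, 273.4]
ee_rot: [0.002, 0.173, 0.985, -0.002]
force: [-1.3, -4.7, 3.2]
grip_width: 20.6
grasp_force: 59.7
```

```bash
python3 -c "from h import *; lev()"
```

```text
lever 0.929 r 103.2 z 273.4  F tan -2.8 rad 4.0 z 3.2 grip 20.6 t 17.10
```

Emit:
carry_out:
  plan:
    - [9,-5.5,0,0,0,0]
    - [10.6,-5.7,0,0,0,0]
    - [11.2,-4.4,0,0,0,0]
    - [11.6,-3,0,0,0,0]
    - [11.9,-1.6,0,0,0,0]
    - [12,-0.2,0,0,0,0]
    - [11.9,1.3,0,0,0,0]
    - [8,1.5,0,0,0,0]

```text
t: 18.1
tool_pos: [490.5, -155.7, 273.3]
ee_rot: [0.001, 0.173, 0.985, -0.003]
force: [-3.5, -5.3, 4.9]
grip_width: 20.4
grasp_force: 60.0
```

```bash
python3 -c "from h import *; lev()"
```

```text
lever 0.022 r 100.7 z 273.3  F tan -0.1 rad 6.3 z 4.9 grip 20.4 t 18.10
```

Emit:
carry_out:
  plan:
    - [-8,-2.5,0,0,0,0]
    - [-11.9,-1.3,0,0,0,0]
    - [-12,0.2,0,0,0,0]
    - [-11.9,1.6,0,0,0,0]
    - [-11.6,3,0,0,0,0]
    - [-11.2,4.4,0,0,0,0]
    - [-10.6,5.7,0,0,0,0]
    - [-9,6.3,0,0,0,0]

```text
t: 19.1
tool_pos: [578.8, -168.5, 273.4]
ee_rot: [0.001, 0.173, 0.985, -0.002]
force: [-2.0, -5.5, 3.8]
grip_width: 20.5
grasp_force: 59.8
```

Run:
```python
from h import *
lev(); a=snap("side","s6"); b=snap("top","t6")
A=cv2.resize(a[200:330,250:400],None,fx=2.6,fy=2.6); B=cv2.resize(b[190:280,250:410],None,fx=2.4,fy=2.4)
h=max(len(A),len(B)); P=lambda x:np.pad(x,((0,h-len(x)),(0,0),(0,0)))
cv2.imwrite("pics/c6.png",np.hstack([P(A),P(B)])[:,:,::-1])
```

```text
lever 0.927 r 103.3 z 273.4  F tan -3.7 rad 4.5 z 3.8 grip 20.5 t 19.10
```

View pics/c6.png

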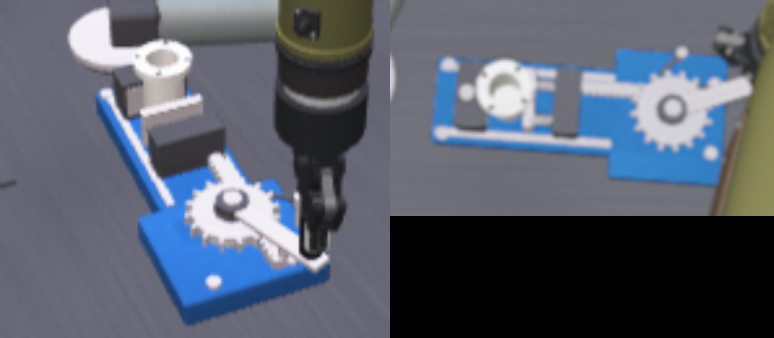

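The pad is now up against the tube and the fixed jaw (side crop, around (110,170)). The tube is upright. Returning, then I'll drive two more teeth while watching the force.

Emit:
carry_out:
  plan:
    - [9,-5.5,0,0,0,0]
    - [10.6,-5.7,0,0,0,0]
    - [11.2,-4.4,0,0,0,0]
    - [11.6,-3,0,0,0,0]
    - [11.9,-1.6,0,0,0,0]
    - [12,-0.2,0,0,0,0]
    - [11.9,1.3,0,0,0,0]
    - [8.5,2,0,0,0,0]

```text
t: 20.2
tool_pos: [490.1, -155.4, 273.3]
ee_rot: [0.001, 0.173, 0.985, -0.003]
force: [-3.5, -7.0, 5.7]
grip_width: 20.4
grasp_force: 60.1
```

```bash
python3 -c "from h import *; lev()"
```

```text
lever 0.017 r 100.6 z 273.3  F tan 0.9 rad 7.8 z 5.7 grip 20.4 t 20.20
```

Emit:
carry_out:
  plan:
    - [-8.5,-2.5,0,0,0,0]
    - [-11.9,-1.3,0,0,0,0]
    - [-12,0.2,0,0,0,0]
    - [-11.9,1.6,0,0,0,0]
    - [-8,2,0,0,0,0]
    - [0,0,0,0,0,0]
    - [0,0,0,0,0,0]
    - [0,0,0,0,0,0]

```text
t: 21.2
tool_pos: [539.8, -173.2, 273.4]
ee_rot: [0.001, 0.173, 0.985, -0.002]
force: [-2.7, -7.0, 4.4]
grip_width: 20.8
grasp_force: 60.1
```

```bash
python3 -c "from h import *; lev()"
```

```text
lever 0.543 r 102.3 z 273.4  F tan -2.3 rad 7.1 z 4.4 grip 20.8 t 21.20
```

Emit:
carry_out:
  plan:
    - [-5,1.5,0,0,0,0]
    - [-11.2,4.2,0,0,0,0]
    - [-10.6,5.5,0,0,0,0]
    - [-9,6.3,0,0,0,0]
    - [0,0,0,0,0,0]
    - [0,0,0,0,0,0]
    - [0,0,0,0,0,0]
    - [0,0,0,0,0,0]

```text
t: 22.2
tool_pos: [579.0, -168.6, 273.4]
ee_rot: [0.001, 0.173, 0.985, -0.002]
force: [-4.7, -5.1, 5.2]
grip_width: 20.6
grasp_force: 60.4
```

```bash
python3 -c "from h import *; lev()"
```

```text
lever 0.929 r 103.4 z 273.4  F tan -6.1 rad 3.3 z 5.2 grip 20.6 t 22.20
```

Emit:
carry_out:
  plan:
    - [9,-5.5,0,0,0,0]
    - [10.6,-5.7,0,0,0,0]
    - [11.2,-4.4,0,0,0,0]
    - [11.6,-3,0,0,0,0]
    - [11.9,-1.6,0,0,0,0]
    - [12,-0.2,0,0,0,0]
    - [11.9,1.3,0,0,0,0]
    - [8.5,2,0,0,0,0]

```text
t: 23.2
tool_pos: [491.3, -155.8, 273.4]
ee_rot: [0.001, 0.173, 0.985, -0.003]
force: [-5.6, -9.9, 5.4]
grip_width: 20.4
grasp_force: 60.2
```

```bash
python3 -c "from h import *; lev()"
```

```text
lever 0.030 r 100.3 z 273.4  F tan 0.5 rad 11.4 z 5.4 grip 20.4 t 23.20
```

Emit:
carry_out:
  plan:
    - [-8.5,-2.5,0,0,0,0]
    - [-11.9,-1.3,0,0,0,0]
    - [-12,0.2,0,0,0,0]
    - [-11.9,1.6,0,0,0,0]
    - [-9,2.3,0,0,0,0]
    - [0,0,0,0,0,0]
    - [0,0,0,0,0,0]
    - [0,0,0,0,0,0]

```text
t: 24.2
tool_pos: [540.7, -173.3, 273.3]
ee_rot: [-0.001, 0.173, 0.985, -0.003]
force: [-9.2, -6.8, 10.4]
grip_width: 20.4
grasp_force: 60.7
```

```bash
python3 -c "from h import *; lev(); lev()"
```

```text
lever 0.552 r 102.3 z 273.3  F tan -8.9 rad 7.2 z 10.4 grip 20.4 t 24.20
lever 0.552 r 102.3 z 273.3  F tan -8.9 rad 7.2 z 10.4 grip 20.4 t 24.20
```

The push is 8.9 N at the ninth tooth, which means roughly 70 N of clamping force, mid-window. Returning the lever to rest.

Emit:
carry_out:
  plan:
    - [3,-0.5,0,0,0,0]
    - [7,-1.8,0,0,0,0]
    - [11.9,-1.6,0,0,0,0]
    - [12,-0.2,0,0,0,0]
    - [11.9,1.3,0,0,0,0]
    - [8.5,2,0,0,0,0]
    - [0.5,0.3,0,0,0,0]
    - [0,0,0,0,0,0]

```text
t: 25.2
tool_pos: [489.9, -155.1, 273.3]
ee_rot: [0.0, 0.173, 0.985, -0.003]
force: [-5.4, -7.0, 8.3]
grip_width: 20.4
grasp_force: 60.0
```

```bash
python3 -c "from h import *; lev()"
```

```text
lever 0.014 r 100.5 z 273.3  F tan -0.7 rad 8.8 z 8.3 grip 20.4 t 25.20
```

Quick check that the pawl holds: take up the free play, feel the force, then go back.

Emit:
carry_out:
  plan:
    - [-5,-0.8,0,0,0,0]
    - [-5,-0.7,0,0,0,0]
    - [0,0,0,0,0,0]
    - [0,0,0,0,0,0]
    - [0,0,0,0,0,0]
    - [0,0,0,0,0,0]
    - [0,0,0,0,0,0]
    - [0,0,0,0,0,0]

```text
t: 26.2
tool_pos: [497.4, -159.7, 273.2]
ee_rot: [-0.001, 0.173, 0.985, -0.003]
force: [-13.0, -6.1, 12.4]
grip_width: 20.8
grasp_force: 61.1
```

```bash
python3 -c "from h import *; lev()"
```

```text
lever 0.102 r 100.6 z 273.2  F tan -8.6 rad 11.6 z 12.4 grip 20.8 t 26.20
```

Emit:
carry_out:
  plan:
    - [5,0.7,0,0,0,0]
    - [5,0.8,0,0,0,0]
    - [0,0,0,0,0,0]
    - [0,0,0,0,0,0]
    - [0,0,0,0,0,0]
    - [0,0,0,0,0,0]
    - [0,0,0,0,0,0]
    - [0,0,0,0,0,0]

```text
t: 27.2
tool_pos: [490.0, -155.2, 273.3]
ee_rot: [0.0, 0.173, 0.985, -0.003]
force: [-4.7, -7.1, 8.0]
grip_width: 20.0
grasp_force: 60.4
```

```bash
python3 -c "from h import *; lev()"
```

```text
lever 0.015 r 100.5 z 273.3  F tan -0.1 rad 8.5 z 8.0 grip 20.0 t 27.20
```

The clamp holds at about 8.6 N. Releasing the knob, with only a partial opening first, then rising.

Emit:
carry_out:
  plan:
    - [0,0,0,0,0,0]
    - [0,0,0,0,0,0]
    - [0,0,0,0,0,0]
    - [0,0,0,0,0,0]
    - [0,0,0,0,0,0]
    - [0,0,0,0,0,0]
    - [0,0,0,0,0,0]
    - [0,0,0,0,0,0]
  grip: -0.2

```text
t: 28.2
tool_pos: [490.3, -153.6, 271.8]
ee_rot: [-0.0, 0.172, 0.985, 0.0]
force: [0.3, 0.2, 1.0]
grip_width: 51.5
grasp_force: 0.0
```

Emit:
carry_out:
  plan:
    - [0,0,-10,0,0,0]
    - [0,0,-20,0,0,0]
    - [0,0,-30,0,0,0]
    - [0,0,-30,0,0,0]
    - [0,0,-30,0,0,0]
    - [0,0,-20,0,0,0]
    - [0,0,0,0,0,0]
    - [0,0,0,0,0,0]

```text
t: 29.2
tool_pos: [490.1, -153.5, 411.2]
ee_rot: [-0.0, 0.172, 0.985, 0.0]
force: [-0.4, 0.3, 0.7]
grip_width: 51.2
grasp_force: 0.0
```

Run:
```python
from h import *
a=snap("side","s7"); w=snap("wrist","w7")
A=cv2.resize(a[190:330,240:390],None,fx=2.4,fy=2.4); B=cv2.resize(w[100:350,200:],None,fx=1,fy=1)
h=max(len(A),len(B)); P=lambda x:np.pad(x,((0,h-len(x)),(0,0),(0,0)))
cv2.imwrite("pics/c7.png",np.hstack([P(A),P(B)])[:,:,::-1])
for th,z in [("hub",84),("knob",107)]:
    for r in spot_point(th,"wrist")[:1]: print(th,np.array(r["at"]),r["confidence"],onz("wrist",r["at"],z))
```

```text
hub [247.9 449.5] 0.79 [544.33275387 -71.3822415   84.        ]
knob [228.6 320.3] 0.96 [ 490.53663241 -155.34735563  107.        ]
```

View pics/c7.png

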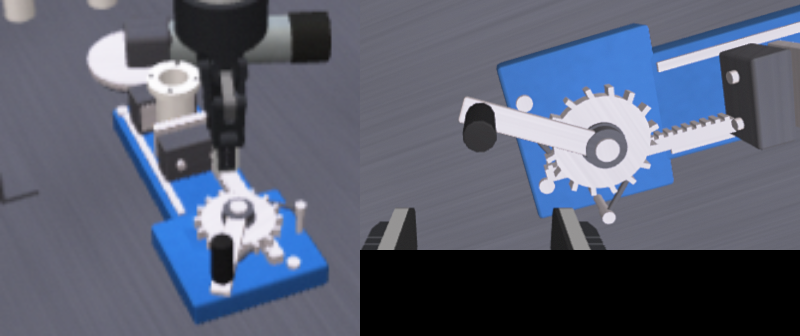

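The tube is upright and clamped (side crop, around (90,175)), the lever is at rest with its knob at (127,480), and the gripper is clear. Handing in.

```bash
python3 -c "from h import *; print(ticket.finish_job())"
```

```text
the job is handed in; nothing more can be done
None
```

I handed the job in at about 29 s: the tube stands upright in the vise, clamped at roughly 70 N (estimated from an 8.6–8.9 N push at the knob), with the lever back at its rest stop and the gripper clear; no verdict was returned.

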